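# Open the combination padlock and hold it up

## Task

Open the combination padlock on the lock box: turn its dial, feeling for the clicks, until the pointer clicks in at the mark facing the shackle, then pull the shackle all the way out of the staple while the padlock lies in its rest. Lift the open padlock off the box and hold it up at least 10 cm above its rest, about level with the dial on top and the shackle still open; finish while holding it there still, in the gripper alone. Leave everything else on the table where it is.

Things in the scene. Friction and masses are not known exactly. Their poses are not given: they have to be found in the camera images.
- lockbox: Grey steel lock box, 240 x 170 x 60 mm, fixed; origin at the centre of its underside, z up, +x the way the shackle points. On it stands a steel rest, top at z = 0.080, with 10 mm high lugs around the padlock (1.5 mm play; the middle 40 mm of its two sides along x stay free). The rest reaches 10 mm past the padlock's shackle end; from there on the box top (z = 0.060) lies bare under the shackle.
- lock_center (a point): Centre of the steel body (60 mm along x, 56 wide, 36 high) of the loose combination padlock, 0.3 to 0.6 kg in all, lying in the rest dial up; x the way the shackle points, z up. At z = 0.098, 30 mm from the box's origin towards its -x. Shut, a shackle leg runs through the staple and it cannot be lifted; open, it lifts straight up, by the dial's bar or by its sides.
- lock: The same padlock as a whole; its origin is the centre of its underside, 18 mm below lock_center, same axes.
- dial_grip (a point): Centre of the dial's grip bar (40 long, 12 wide, 24 mm high), on the dial's upright axis, 34 mm above lock_center. It stands on a round black disc, 49 mm across, whose top lies 12 mm below this point. x runs along the bar to its pointer end (white line on top, small white nose low at the rim), z up.
- pointer (a point): Top of the bar at its pointer end: 20 mm from the dial's axis, 12 mm above dial_grip.
- dial (a joint): Angle of the dial on the padlock (rad), positive anticlockwise from above; 0: pointer straight at the shackle, at the small white mark on the body, where the shackle is free (within 0.15). Clicks into a notch every 0.524 rad (30 degrees), one at 0. Needs under 0.25 Nm, stays where left, can be overshot (range -0.9 to 3.4). Starts at 0.7 to 2.6.
- bight (a point): Middle of the crossbar of the U-shaped shackle, a round steel bar 8 mm thick, straight for 22 mm, at lock_center's height, 76 mm from it when shut, 104 mm when open. The crossbar runs along y; x is the way to pull. Legs 38 mm apart (centres). 35 mm are free between staple and crossbar when shut; the box top lies 38 mm below the bar's centre, the dial's bar tops out 46 mm above it.
- shackle (a joint): How far the shackle is pulled out of the padlock (m): 0 shut, 0.028 fully open (end stop). With the dial off its mark it is blocked after about 2 mm. Slides with about 3 N of friction and stays where it is left.
- staple (a point): Centre of the eye of the hasp staple on the rest: a fixed steel arch 22 mm wide, 4 mm thick, 32 mm high, eye 14 mm wide, 3 mm beyond the padlock's shackle end, 35 mm from the padlock's centre along x and 19 mm to its -y side. The shackle's short leg leaves it after about 15 mm of pull.
- keylock: Small brass padlock, 40 x 34 x 16 mm body, no dial, lying on the table; a bystander, not part of the job; origin at the centre of its underside.
- tape: Roll of paper tape, 64 mm across, 22 mm high; a bystander, not part of the job; origin at the centre of its underside.
- razor: Blue plastic razor, about 105 mm long, 12 mm high, lying flat; a bystander, not part of the job; origin at the centre of its underside.
- foam_can: Can of shaving foam, 52 mm across, 150 mm tall; a bystander, not part of the job; origin at the centre of its underside.
- cup: White cup, 72 mm across, 90 mm tall; a bystander, not part of the job; origin at the centre of its underside.
- pump: Clear bottle, 60 mm across, 140 mm tall; a bystander, not part of the job; origin at the centre of its underside.
Mind the look-alikes: they are no part of the job. What is shaped like the lock but green is not meant.

How it is judged:
On the way, in this order (a step that is already met when the one before it is completed fails the run):
1. the dial's pointer is at the mark facing the shackle (within 0.2 rad) with the shackle still shut (value of joint dial between -0.2 and 0.2 rad and value of joint shackle below 0.005 m and z of lock_center in the frame of lockbox below 0.106 m), for 0.2 s.
2. the shackle is pulled open (22 mm or more) with the padlock still in its rest (value of joint shackle above 0.022 m and z of lock_center in the frame of lockbox below 0.106 m), for 0.2 s.
At the end, for the whole second after the job is handed in: The padlock is held by the fingers (over 1 N) with its centre at least 95 mm above where it lay, its dial up within 0.4 rad of level, its shackle at least 20 mm out, touching nothing of the box, nearly still (under 0.05 m/s); every bystander is within 25 mm of its start (value of joint shackle above 0.02 m and z of lock_center in the frame of lockbox above 0.193 m and angle between lock_center's own z axis and vertical below 0.4 rad and contact force between the fingers and lock above 1 N and contact force between lock and lockbox below 0.1 N and linear speed of lock below 0.05 m/s and distance of each of keylock, tape, razor, foam_can, cup, pump from where it was at the start of the episode below 0.025 m); the arm keeps its last pose, push and grip.
It fails at once if a bystander was pushed away (40 mm or more) (distance of any of keylock, tape, razor, foam_can, cup, pump from where it was at the start of the episode above 0.04 m).
It also fails if it takes over 72 s, if anything falls off the work surface, if the arm or the gripper's body presses on something with over 40 N, if the wrist force passes 120 N, or if a joint passes its speed limit or range.

## Robot

A 6-joint arm with a two-finger parallel gripper is mounted at the origin on the work surface. World frame = base frame: x ahead of the robot, y to its left, z up, the work surface at z = 0. Lengths are in m, angles in rad, forces in N, time in s.
With the tool pointing down it reaches from about 0.325 to 0.775 m from the base axis. Payload 5.5 kg.
Tool frame: the origin (TCP) lies on the centre line of the jaws, within the pads' length; the fingertips stand tip_reach ahead of it and the grasp point (between the pads) lies 8 mm behind it (tip_reach is the distance from the TCP to the fingertips, in m); x points along the fingers, z is the direction in which the jaws open and shut, and the axes are right-handed (so a half turn about x gives the same grasp; the last joint's range is limited). The gripper opens to 88 mm and grips with 3 to 60 N. Pads are 20 mm wide; open, the fingers measure 115 mm over their backs; the gripper's body (75 mm by 178 mm) begins 61 mm behind the grasp point.
Start: joints at [1.237, 0.091, 1.231, -0, 1.82, -0.057], TCP at [0.164, 0.577, 0.201] pointing down, gripper open.
Joint ranges: [-2.87, 2.87], [-0.86, 2.18], [0.17, 2.46], [-1.51, 4.65], [0.06, 2.69], [-2.65, 2.65]. Speed limits (rad/s): [2.57, 2.57, 3.01, 3.14, 3.14, 3.14].

## Interface

Orientations are given as a unit quaternion [w, x, y, z].
In Python, from workcell import get_state, camera, camera_params, job_done, tip_reach gives the robot as it stands.
- The arm moves only by the tool servo_tool, never from a script. Its argument "steps" is a list of rows, each a list of 3 entries, a list of its own where there are three numbers: the finger opening in m, from 0 to 0.0878, then the shift along the world's x, y, z in m, then the turn, a rotation vector about the world's x, y, z in degrees. In form: [[hand, [tx, ty, tz], [rx, ry, rz]], ...]. A call has 1 to 8 rows; each row is the pose to reach, as a shift and turn from the pose commanded when the call began; what a row does not reach only later rows make up. A row lasts 1/8 s, in which the tool goes at most 62.5 mm and 10.7 degrees, less where a joint would pass 70% of its speed; a pose out of reach is approached as far as the arm can. A call with a gripper value outside its range is refused whole. The fingers move at their own pace and stop on an object; the grip force is fixed at half the most. Time passes only in rows, so rows that repeat a pose let the fingers close. It gives the time, the measured TCP pose, the force and the opening at its end, in the units of the state.
- get_state(): the state, without advancing time (a new reading comes with each control period).
- camera(name): name is "scene" or "top" or "wrist"; returns (picture, depth): 480x640x3 uint8, blue, green, red; 480x640 float32, m along the optical axis (not along the pixel's ray), 0 where there is no reading.
- camera_params(name): a dict with "fovy" (degrees; the focal length in pixels is half the picture's height over the tangent of half this angle, whatever the lens; pixels are square), "cx", "cy" (the principal point, pixels), "origin" and "orientation" of the camera in the world. Camera axes: x right, y up, looking along -z (the intrinsics and any distortion apply to the point x, -y, -z); pixel columns grow to the right and rows downward; lengths in m; the calibration is good to about 2 mm. A picture is of the moment at which its call begins: read the wrist's pose just before it. camera_params takes no time and is no camera call; for the wrist camera it gives the pose at the moment of the call.
- job_done(): hands the job in, once; it reports no verdict.
The state is a dict: "clock": time; "qpos": joint angles; "joint_vel": joint speeds; "tau": joint torques, N m; "tcp_pos": TCP position; "eef_rot": TCP orientation; "ft_force": force on the tool from outside, world axes, zero at the start; "moment": the same for the moment, N m; "grip_width": opening from 0.0 (shut) to 1.0 (fully open).
Only numpy, scipy, OpenCV 4.12 (cv2) and the standard library are available. Lean on these libraries where they do the work, as an engineer would, in place of code of your own. Each camera call takes 0.05 s, during which the arm holds its last target. There are 200 camera calls.

## Working session

There is one attempt and no reset: what is moved stays moved. The work goes in short steps, Python scripts to look and compute and a tool call to move; the robot and the scene stay as the last step left them, time stands still between calls to the robot, and variables do not carry over. Pictures are saved under pics/ and viewed, about 8 in all and at most 12, crops included, and the job is handed in when it is done.

Besides the shell and the picture viewer there is one more tool, called after "Request:" as a command line: name --argument value ..., lists and objects as JSON in quotes. servo_tool: Moves the arm, as the interface text tells. Its arguments: {"type":"object","properties":{"steps":{"type":"array","items":{"type":"array"}}},"required":["steps"]}

```bash
mkdir -p pics
cat > h.py <<'E'
import numpy as np, cv2
from scipy.spatial.transform import Rotation as R
from workcell import *
def snap(name):
    p=camera_params(name); im,d=camera(name)
    np.savez(''+name+'.npz',im=im,d=d,p=np.array(p,dtype=object)); return im,d,p
def rot(p):
    o=np.array(p['orientation'],float)
    return o if o.shape==(3,3) else R.from_quat(o[[1,2,3,0]]).as_matrix()
def px(p,u,v,depth):
    f=240/np.tan(np.radians(p['fovy'])/2)
    c=np.array([(u-p['cx'])/f*depth,-(v-p['cy'])/f*depth,-depth])
    return rot(p)@c+np.array(p['origin'])
def pxz(p,u,v,z):
    o=np.array(p['origin']); r=px(p,u,v,1)-o
    return o+r*(z-o[2])/r[2]
def proj(p,X):
    f=240/np.tan(np.radians(p['fovy'])/2)
    c=rot(p).T@(np.array(X)-p['origin']); return p['cx']+f*c[0]/-c[2], p['cy']-f*c[1]/-c[2]
E
python3 - <<'E'
from h import *
for n in('top','scene'):
    im,d,p=snap(n); cv2.imwrite(f'pics/{n}0.png',im); print(n,p)
print(get_state(),tip_reach)
E
```

```text
top {'fovy': 56.580746341049085, 'cx': 321.4359673803537, 'cy': 246.90804718126077, 'origin': array([0.35280712, 0.0081145 , 1.19663385]), 'orientation': array([ 0.71357823,  0.05332498, -0.04067005, -0.69735823])}
scene {'fovy': 48.198816941729866, 'cx': 309.9627205353072, 'cy': 238.3354101355643, 'origin': array([1.26572935, 0.53657942, 0.78221258]), 'orientation': array([0.42142268, 0.20820138, 0.39565241, 0.78899574])}
{'clock': 0.1, 'qpos': array([ 1.23728427e+00,  9.17980146e-02,  1.23173418e+00, -1.73429871e-05,
        1.81981045e+00, -5.67070100e-02]), 'joint_vel': array([-3.32827649e-04, -1.97539114e-03, -3.50193518e-03,  6.58273625e-04,
        8.75912679e-04,  4.53913996e-05]), 'tau': array([ 2.58847991e-03, -4.47860849e+01, -4.07567096e+01,  7.00778584e-02,
        2.85079109e-02, -1.11072666e-04]), 'tcp_pos': array([0.16388409, 0.57687418, 0.20022901]), 'eef_rot': array([ 0.56368935, -0.42658623,  0.56471077,  0.4258876 ]), 'ft_force': array([-0.08737688,  0.86165057, -0.64650077]), 'moment': array([-0.01012789, -0.02891564, -0.01536214]), 'grip_width': 1.0034997313936638} 0.011
```

View pics/top0.png

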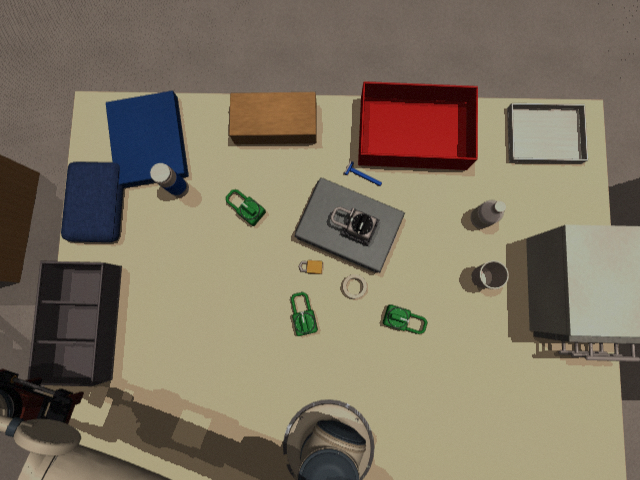

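View pics/scene0.png

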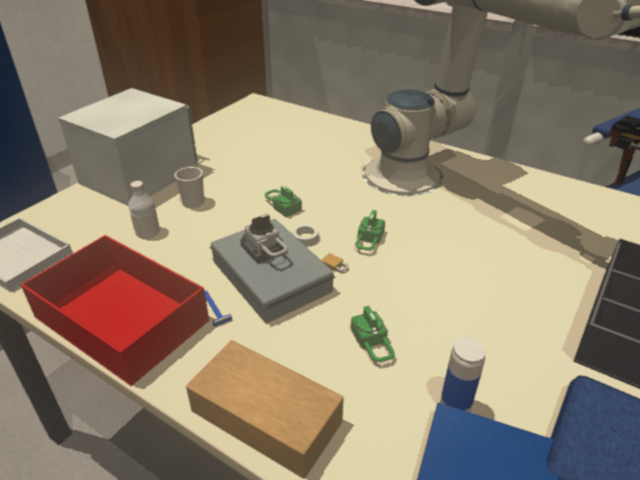

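The grey padlock with the black dial, lying on the grey box at top px (355,223), is the one meant. The green look-alikes at (245,207), (304,315) and (405,320) lie on the table. I'll confirm it in an enlarged crop and measure.

Run:
```python
from h import *
L=np.load('top.npz',allow_pickle=True); im,d,p=L['im'],L['d'],L['p'].item()
c=im[170:280,285:415]; cv2.imwrite('pics/topc.png',cv2.resize(c,None,fx=6,fy=5.4545 if 0 else 5.4,interpolation=cv2.INTER_CUBIC))
# box top mask by depth -> minAreaRect
vv,uu=np.mgrid[150:300,270:430]
P=np.array([px(p,u,v,d[v,u]) for u,v in zip(uu.ravel(),vv.ravel())])
m=(P[:,2]>.045)&(P[:,2]<.20)
m2=(m.reshape(vv.shape)).astype(np.uint8)
n,l,s,ce=cv2.connectedComponentsWithStats(m2); k=1+np.argmax(s[1:,4]); m=(l==k).ravel()
print(cv2.minAreaRect((P[m,:2]).astype(np.float32)*1), np.median(P[m,2]))
D=P[m&(P[:,2]>.115)]; print('dial',D.mean(0),len(D),D[:,2].max())
print(pxz(p,362,225,.13))
```

```text
((0.5688784718513489, -0.03965596854686737), (0.2444666624069214, 0.17273607850074768), 67.82319641113281) 0.061563155714117856
dial [ 0.5565636  -0.06691492  0.12400998] 471 0.1520263466634384
[ 0.55109368 -0.06813763  0.13      ]
```

View pics/topc.png

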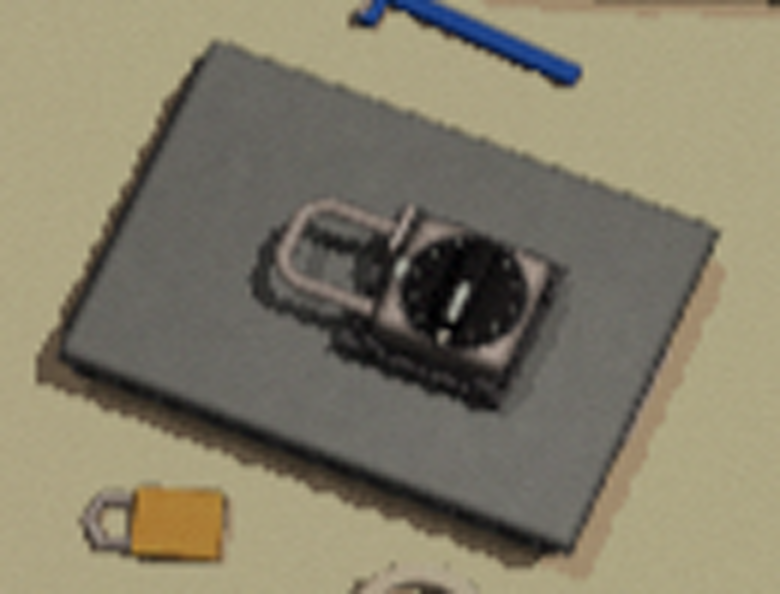

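Confirmed: grey body, shackle to the left (+y), white line and nose pointing down in the image at about +90° from the mark, i.e. 3 notches. I'll move above it.

Request:
servo_tool --steps '[[0.0878,[0.02,-0.05,0.05],[0,0,0]],[0.0878,[0.05,-0.09,0.08],[0,0,-2]],[0.0878,[0.08,-0.14,0.09],[0,0,-4]],[0.0878,[0.11,-0.19,0.09],[0,0,-6]],[0.0878,[0.14,-0.24,0.09],[0,0,-6]],[0.0878,[0.17,-0.29,0.09],[0,0,-6]],[0.0878,[0.2,-0.34,0.09],[0,0,-6]],[0.0878,[0.24,-0.39,0.09],[0,0,-6]]]'

```text
clock: 1.1
tcp_pos: [0.4034, 0.1867, 0.2913]
eef_rot: [0.586, -0.396, 0.585, 0.396]
ft_force: [0.2, 1.0, 0.8]
grip_width: 0.998
```

Request:
servo_tool --steps '[[0.0878,[0.03,-0.05,0],[0,0,0]],[0.0878,[0.06,-0.1,0],[0,0,0]],[0.0878,[0.09,-0.15,0],[0,0,0]],[0.0878,[0.12,-0.2,0],[0,0,0]],[0.0878,[0.15,-0.25,0],[0,0,0]],[0.0878,[0.153,-0.254,-0.03],[0,0,0]],[0.0878,[0.153,-0.254,-0.03],[0,0,0]],[0.0878,[0.153,-0.254,-0.03],[0,0,0]]]'

```text
clock: 2.1
tcp_pos: [0.5558, -0.0651, 0.2621]
eef_rot: [0.586, -0.396, 0.585, 0.396]
ft_force: [0.5, 0.3, 0.5]
grip_width: 1.004
```

Run:
```python
from h import *
im,d,p=snap('wrist'); s=get_state(); cv2.imwrite('pics/w1.png',im)
q=s['eef_rot'];M=R.from_quat(q[[1,2,3,0]]).as_matrix()
print(s['clock'],s['tcp_pos'],np.degrees(np.arctan2(M[1,2],M[0,2])),M[:,0],p)
a=np.radians(67.8);e=np.array([np.cos(a),np.sin(a),0]);c=np.array([.5575,-.0675,0])
for n,X in dict(grip=c+[0,0,.132],top=c+[0,0,.144],bight=c+.076*e+[0,0,.098],mark=c+.028*e+[0,0,.116]).items(): print(n,proj(p,X))
```

```text
2.15 [ 0.55597708 -0.0649097   0.26284852] 68.20352409337187 [ 1.90827772e-03 -2.29286731e-04 -9.99998153e-01] {'fovy': 60.92777927744984, 'cx': 319.947901113127, 'cy': 238.13938224950869, 'origin': array([ 0.47951776, -0.0356571 ,  0.44569561]), 'orientation': array([ 0.81922922, -0.12127346, -0.08300183,  0.55431663])}
grip (np.float64(318.6132093933439), np.float64(224.81080745702516))
top (np.float64(318.5884652454708), np.float64(228.86771369718775))
bight (np.float64(405.4335450449253), np.float64(215.26155965441103))
mark (np.float64(352.2417196805242), np.float64(220.03126725688202))
```

View pics/w1.png

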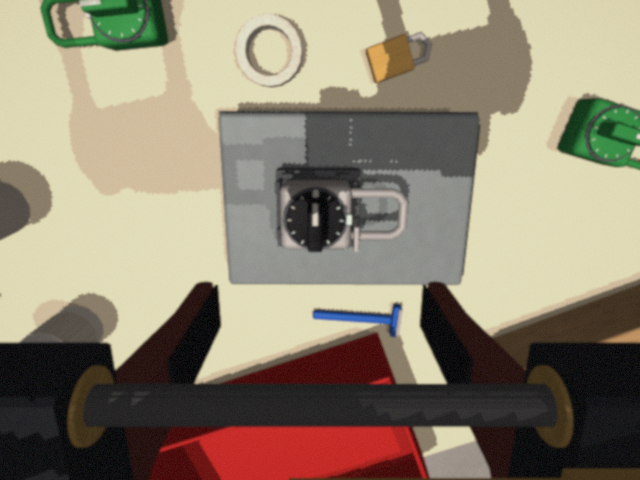

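Request:
servo_tool --steps '[[0.06,[0.001,-0.004,-0.03],[0,0,0]],[0.06,[0.001,-0.004,-0.06],[0,0,0]],[0.06,[0.001,-0.004,-0.09],[0,0,0]],[0.05,[0.001,-0.004,-0.102],[0,0,0]],[0.05,[0.001,-0.004,-0.102],[0,0,0]],[0.05,[0.001,-0.004,-0.102],[0,0,0]],[0.05,[0.001,-0.004,-0.102],[0,0,0]]]'

```text
clock: 3.02
tcp_pos: [0.5576, -0.0697, 0.1609]
eef_rot: [0.586, -0.397, 0.585, 0.396]
ft_force: [0.8, -0.6, 0.1]
grip_width: 0.567
```

Run:
```python
from h import *
im,d,p=snap('wrist'); s=get_state(); cv2.imwrite('pics/w2.png',cv2.resize(im[140:400,160:480],(800,650))[:600])
q=s['eef_rot'];M=R.from_quat(q[[1,2,3,0]]).as_matrix()
print(s['clock'],s['tcp_pos'],s['grip_width'],np.degrees(np.arctan2(M[1,2],M[0,2])))
for z in(.12,.144): print(proj(p,np.array([s['tcp_pos'][0],s['tcp_pos'][1],z])))
```

```text
3.075 [ 0.5575085  -0.0697098   0.16053702] 0.5670636360094053 68.14214692483061
(np.float64(321.0397250363715), np.float64(259.97275385851947))
(np.float64(321.2375377502083), np.float64(275.5953513751719))
```

View pics/w2.png

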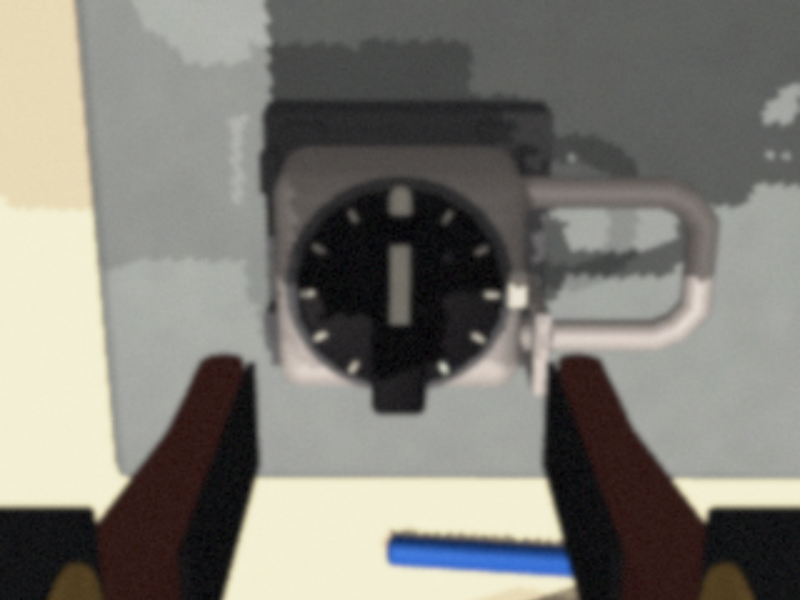

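Run:
```python
from h import *
L=np.load('wrist.npz',allow_pickle=True); im,d,p=L['im'],L['d'],L['p'].item()
t=np.array([.5575,-.0697]); a=np.radians(68);e=np.array([np.cos(a),np.sin(a)]);n=np.array([-e[1],e[0]])
def s(name,u,v,z):
    X=pxz(p,u/2.5+160,v/2.5+140,z); r=X[:2]-t; print(name,X.round(4),'along e %.1f  along pointer %.1f mm'%(1e3*r@e,1e3*r@n),'depth z',px(p,u/2.5+160,v/2.5+140,d[int(v/2.5+140),int(u/2.5+160)])[2])
s('disc top edge',400,180,.12);s('disc bot(left)',297,290,.12);s('disc right',507,290,.12)
s('mark',517,296,.116);s('rear end',400,410,.144);s('line start',400,243,.144);s('line end',400,327,.144);s('bightmid',697,265,.102)
s('bodyL',280,200,.116);s('bodyR',525,200,.116)
```

```text
disc top edge [ 0.5306 -0.0596  0.12  ] along e -0.7  along pointer 28.7 mm depth z 0.11733974714117862
disc bot(left) [ 0.546  -0.0916  0.12  ] along e -24.6  along pointer 2.4 mm depth z 0.11907158160773298
disc right [ 0.5643 -0.0462  0.12  ] along e 24.3  along pointer 2.5 mm depth z 0.11636262747016052
mark [ 0.5681 -0.0446  0.116 ] along e 27.2  along pointer -0.4 mm depth z 0.1183344610705376
rear end [ 0.5726 -0.0765  0.144 ] along e -0.6  along pointer -16.5 mm depth z 0.14468499789327008
line start [ 0.5376 -0.0624  0.144 ] along e -0.7  along pointer 21.2 mm depth z 0.14378348042956807
line end [ 0.5547 -0.0693  0.144 ] along e -0.7  along pointer 2.7 mm depth z 0.1457830290615714
bightmid [ 5.825e-01 -3.000e-04  1.020e-01] along e 73.7  along pointer 2.8 mm depth z 0.10187373012266993
bodyL [ 0.5255 -0.0874  0.116 ] along e -28.4  along pointer 23.0 mm depth z 0.11696371124663149
bodyR [ 0.5466 -0.0349  0.116 ] along e 28.2  along pointer 23.1 mm depth z 0.10267483625725335
```

Request:
servo_tool --steps '[[0.05,[-0.0025,0,-0.01],[0,0,0]],[0.05,[-0.0025,0,-0.02],[0,0,0]],[0.04,[-0.0025,0,-0.025],[0,0,0]],[0.03,[-0.0025,0,-0.025],[0,0,0]],[0.02,[-0.0025,0,-0.025],[0,0,0]],[0.0,[-0.0025,0,-0.025],[0,0,0]],[0.0,[-0.0025,0,-0.025],[0,0,0]],[0.0,[-0.0025,0,-0.025],[0,0,0]]]'

```text
clock: 4.08
tcp_pos: [0.5546, -0.0696, 0.1344]
eef_rot: [0.586, -0.396, 0.586, 0.396]
ft_force: [-0.7, 0.4, -0.0]
grip_width: 0.007
```

Run:
```python
from h import *
s=get_state();print(s['tcp_pos'],s['ft_force'],s['moment'],s['grip_width']*.0878,s['qpos'])
```

```text
[ 0.55459909 -0.069639    0.13440334] [-0.69976508  0.43257732 -0.01586663] [-0.05959076  0.0343736   0.00123318] 0.000592032236880021 [-1.85768348e-01 -2.27973574e-02  1.46513726e+00 -1.47631014e-05
  1.69897933e+00 -1.37508468e+00]
```

Run:
```python
from h import *
im,d,p=snap('wrist'); s=get_state(); cv2.imwrite('pics/w3.png',cv2.resize(im[140:380,160:480],(800,600)))
print(s['tcp_pos'],s['ft_force'],s['grip_width'])
```

```text
[ 0.55455896 -0.06963725  0.13435952] [-0.23585181  0.48994557 -0.39657261] 0.0056348554561783705
```

View pics/w3.png

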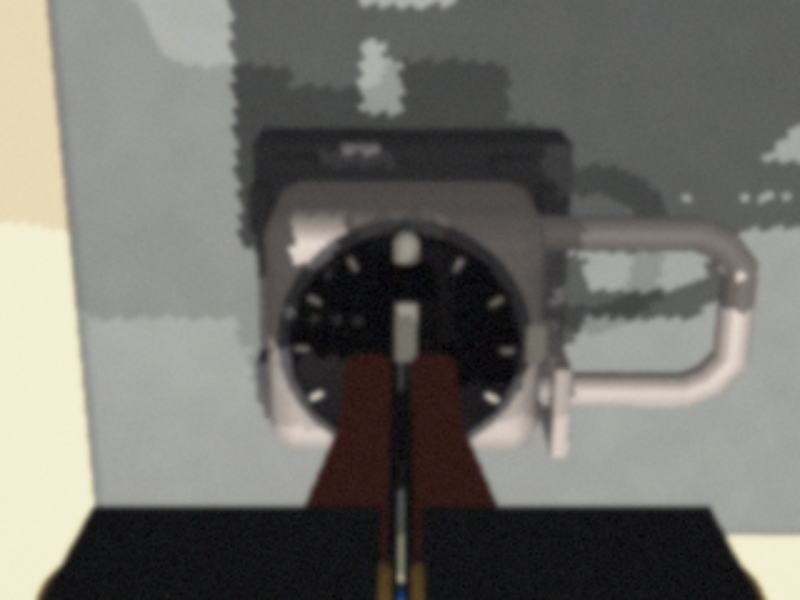

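Run:
```python
from h import *
L=np.load('wrist.npz',allow_pickle=True); im,d,p=L['im'],L['d'],L['p'].item()
t=[.5546,-.0696]
for z in (.12,.123,.134,.144,.16): u,v=proj(p,[*t,z]); print(z,(u-160)*2.5,(v-140)*2.5)
for u,v in [(370,365),(435,365),(370,400),(435,400),(435,450),(402,330),(402,350),(402,375),(402,400),(402,450),(404,250),(330,480),(300,300)]:
    print(u,v,px(p,u/2.5+160,v/2.5+140,d[int(v/2.5+140),int(u/2.5+160)]).round(4))
```

```text
0.12 403.6885884741746 344.17629049261063
0.123 403.76055792232705 349.75344001897054
0.134 404.0421404637276 371.5741983784537
0.144 404.3251666565045 393.5068300369154
0.16 404.8424210041459 433.59057270839
370 365 [ 0.5407 -0.0704  0.1596]
435 365 [ 0.5446 -0.0601  0.1602]
370 400 [ 0.5405 -0.0698  0.174 ]
435 400 [ 0.544  -0.0604  0.1746]
435 450 [ 0.5441 -0.0611  0.1899]
402 330 [ 0.5427 -0.0653  0.1438]
402 350 [ 0.5462 -0.0667  0.1444]
402 375 [ 0.5507 -0.0685  0.1446]
402 400 [ 0.5558 -0.0705  0.1438]
402 450 [ 0.5654 -0.0744  0.1439]
404 250 [ 0.5341 -0.0614  0.1248]
330 480 [ 0.5381 -0.0738  0.1995]
300 300 [ 0.5377 -0.0859  0.1193]
```

Run:
```python
from h import *
im,d,p=snap('scene')
X=[.5546,-.0696]
print([proj(p,[*X,z]) for z in(.123,.134,.144,.157)])
u,v=map(int,proj(p,[*X,.144])); print(u,v)
cv2.imwrite('pics/s1.png',cv2.resize(im[v-75:v+45,u-80:u+80],(800,600),interpolation=cv2.INTER_CUBIC))
```

```text
[(np.float64(261.49996528171204), np.float64(224.39691997117453)), (np.float64(261.19156263879785), np.float64(220.14533754898687)), (np.float64(260.90805793908106), np.float64(216.23699361738502)), (np.float64(260.5349514110967), np.float64(211.09341527125875))]
260 216
```

View pics/s1.png

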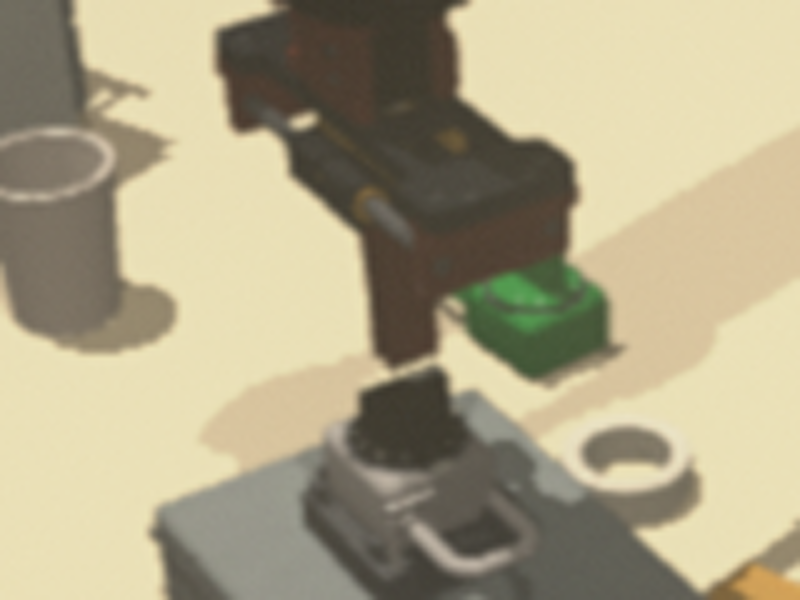

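The picture shows the fingers shut about 10 mm above the dial bar. The real fingertips therefore sit about 30 mm higher than the TCP reading and tip_reach imply, and I'll work from the observed tips. Next: open, go lower, and close on the bar.

Request:
servo_tool --steps '[[0.035,[0.0015,-0.0005,0],[0,0,0]],[0.035,[0.0015,-0.0005,0],[0,0,0]],[0.035,[0.0015,-0.0005,0],[0,0,0]],[0.035,[0.0015,-0.0005,-0.01],[0,0,0]],[0.035,[0.0015,-0.0005,-0.02],[0,0,0]],[0.035,[0.0015,-0.0005,-0.027],[0,0,0]],[0.035,[0.0015,-0.0005,-0.027],[0,0,0]]]'

```text
clock: 5.05
tcp_pos: [0.5555, -0.07, 0.106]
eef_rot: [0.585, -0.396, 0.586, 0.397]
ft_force: [-0.6, -0.0, 0.4]
grip_width: 0.4
```

Request:
servo_tool --steps '[[0.02,[0,0,0],[0,0,0]],[0.01,[0,0,0],[0,0,0]],[0.0,[0,0,0],[0,0,0]],[0.0,[0,0,0],[0,0,0]],[0.0,[0,0,0],[0,0,0]]]'

```text
clock: 5.68
tcp_pos: [0.5563, -0.0701, 0.1077]
eef_rot: [0.586, -0.396, 0.585, 0.396]
ft_force: [1.0, 1.4, 2.2]
grip_width: 0.135
```

Run:
```python
from h import *
s=get_state();print(s['clock'],s['tcp_pos'],s['ft_force'],s['moment'],s['grip_width']*87.8)
```

```text
5.675 [ 0.55627587 -0.07006333  0.10770829] [0.96085775 1.42591751 2.22869826] [0.1207861  0.01057777 0.0299282 ] 11.856579976883188
```

Bar gripped at 11.9 mm. Now I'll turn the dial clockwise.

Request:
servo_tool --steps '[[0,[0,0,0],[0,0,-7.5]],[0,[0,0,0],[0,0,-15]],[0,[0,0,0],[0,0,-22.5]],[0,[0,0,0],[0,0,-30]],[0,[0,0,0],[0,0,-37.5]],[0,[0,0,0],[0,0,-45]],[0,[0,0,0],[0,0,-52.5]],[0,[0,0,0],[0,0,-60]]]'

```text
clock: 6.68
tcp_pos: [0.5567, -0.0696, 0.1077]
eef_rot: [0.706, -0.049, 0.705, 0.049]
ft_force: [2.3, 2.6, 2.2]
grip_width: 0.135
```

Request:
servo_tool --steps '[[0,[0,0,0],[0,0,-5]],[0,[0,0,0],[0,0,-10]],[0,[0,0,0],[0,0,-15]],[0,[0,0,0],[0,0,-20]],[0,[0,0,0],[0,0,-25]],[0,[0,0,0],[0,0,-28]],[0,[0,0,0],[0,0,-30]],[0,[0,0,0],[0,0,-30]]]'

```text
clock: 7.68
tcp_pos: [0.5565, -0.0699, 0.1077]
eef_rot: [0.695, 0.134, 0.694, -0.134]
ft_force: [1.7, 2.6, 2.8]
grip_width: 0.137
```

Run:
```python
from h import *
s=get_state();q=s['eef_rot'];M=R.from_quat(q[[1,2,3,0]]).as_matrix()
print(s['clock'],s['tcp_pos'],s['ft_force'],s['moment'],s['grip_width']*87.8,np.degrees(np.arctan2(M[1,2],M[0,2])))
im,d,p=snap('wrist'); cv2.imwrite('pics/w4.png',cv2.resize(im[140:380,160:480],(800,600)))
im,d,p=snap('top'); cv2.imwrite('pics/t2.png',im)
```

```text
7.675 [ 0.55651225 -0.06987981  0.10770524] [1.74774972 2.60363469 2.82219431] [ 0.34846825 -0.3131635  -0.00795128] 12.071997866355847 -21.827449193051528
```

View pics/w4.png

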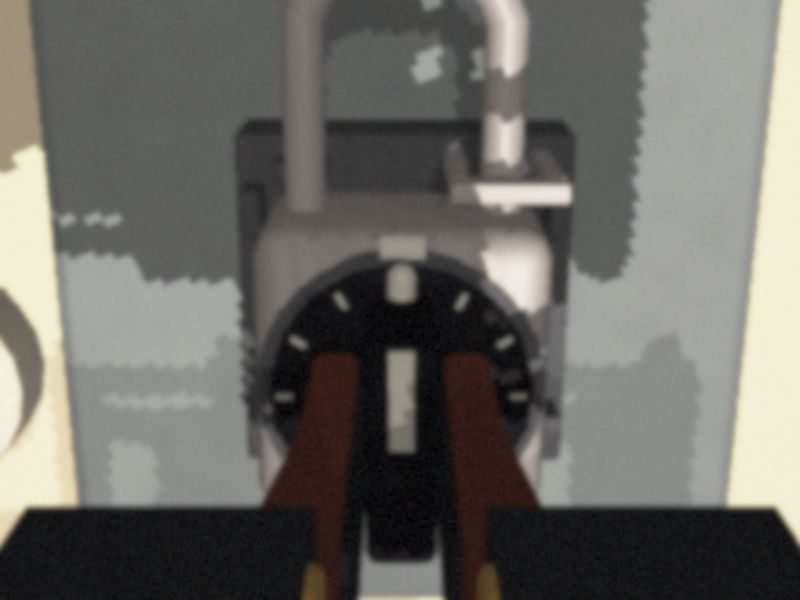

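The nose (402,285) lines up with the mark (403,247), and the moment is about 0, so it has clicked in. I'll measure the finger and body heights from this depth image before planning the pull.

Run:
```python
from h import *
L=np.load('wrist.npz',allow_pickle=True); im,d,p=L['im'],L['d'],L['p'].item()
g=lambda u,v:px(p,u/2.5+160,v/2.5+140,d[int(v/2.5+140),int(u/2.5+160)]).round(4)
for n,u,v in [('tipL',335,362),('tipR',468,362),('tip lower',335,358),('finger hi',310,495),('rail',200,515),('rail2',200,560),('rail3',620,560),('bartop',402,440),('disc',402,330),('body',403,215),('legL',306,150),('legR',503,150),('staple',510,195),('cross',400,5)]:
    print(n,g(u,v))
for u,v in[(312,240),(312,300),(312,400),(312,460)]: print(u,v,px(p,u,v,d[v,u]).round(4))
```

```text
tipL [ 0.5481 -0.056   0.1314]
tipR [ 0.5692 -0.064   0.1324]
tip lower [ 0.5485 -0.0552  0.1316]
finger hi [ 0.5478 -0.0553  0.1754]
rail [ 0.5512 -0.0327  0.2164]
rail2 [ 0.552  -0.0335  0.2223]
rail3 [ 0.5824 -0.0452  0.223 ]
bartop [ 0.5558 -0.0673  0.1447]
disc [ 0.5618 -0.0523  0.1383]
body [ 0.5658 -0.0432  0.1039]
legL [ 0.5534 -0.0251  0.1019]
legR [ 0.5878 -0.0388  0.1025]
staple [ 0.5859 -0.045   0.1119]
cross [ 0.5789 -0.0093  0.061 ]
312 240 [ 0.5608 -0.0444  0.117 ]
312 300 [ 0.5551 -0.0598  0.1443]
312 400 [ 0.563  -0.0438  0.2259]
312 460 [ 0.4689 -0.2652  0.0013]
```

Request:
servo_tool --steps '[[0.026,[0,0,0],[0,0,0]],[0.026,[0,0,0],[0,0,0]],[0.026,[0,0,0],[0,0,0]],[0.026,[0,0,0.02],[0,0,0]],[0.026,[0,0,0.04],[0,0,0]],[0.026,[0.001,0.03,0.04],[0,0,0]],[0.026,[0.0045,0.062,0.04],[0,0,0]],[0.026,[0.0045,0.062,0.04],[0,0,0]]]'

```text
clock: 8.78
tcp_pos: [0.5612, -0.0066, 0.1493]
eef_rot: [0.695, 0.133, 0.694, -0.133]
ft_force: [-0.2, -0.5, -0.8]
grip_width: 0.293
```

Run:
```python
from h import *
im,d,p=snap('wrist'); s=get_state(); cv2.imwrite('pics/w5.png',cv2.resize(im[140:380,160:480],(800,600)))
print(s['clock'],s['tcp_pos'],s['ft_force'],s['grip_width']*87.8)
```

```text
8.825 [ 0.56102319 -0.00773903  0.14891925] [-0.06298374  0.80080499 -0.92673051] 26.043287322752544
```

View pics/w5.png

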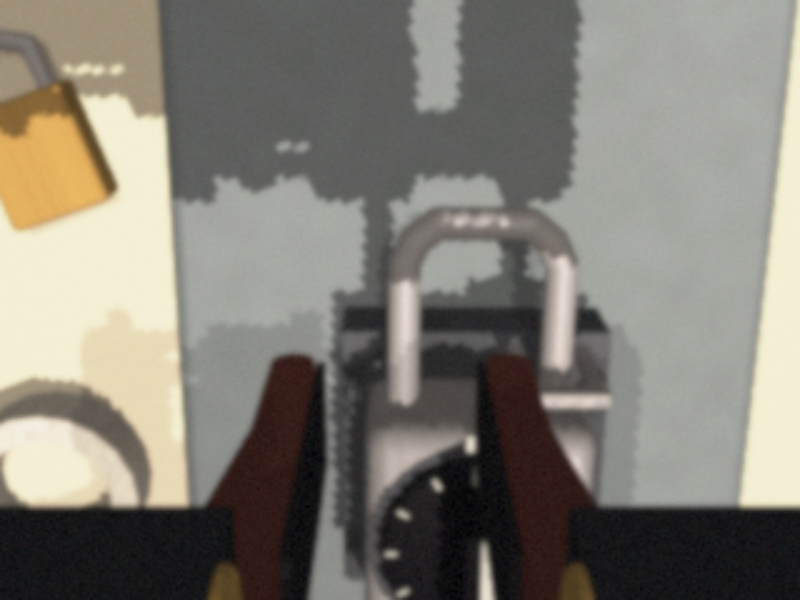

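Request:
servo_tool --steps '[[0.026,[0,0,-0.03],[0,0,0]],[0.026,[0,0,-0.055],[0,0,0]],[0.026,[0,0,-0.07],[0,0,0]],[0.026,[0,0,-0.081],[0,0,0]],[0.015,[0,0,-0.081],[0,0,0]],[0.0,[0,0,-0.081],[0,0,0]],[0.0,[0,0,-0.081],[0,0,0]],[0.0,[0,0,-0.081],[0,0,0]]]'

```text
clock: 9.82
tcp_pos: [0.5608, -0.0083, 0.0672]
eef_rot: [0.695, 0.134, 0.694, -0.134]
ft_force: [-0.9, 0.0, 2.0]
grip_width: 0.086
```

Request:
servo_tool --steps '[[0,[0,0,0],[0,0,0]],[0,[0,0,0],[0,0,0]]]'

```text
clock: 10.07
tcp_pos: [0.5608, -0.0082, 0.067]
eef_rot: [0.695, 0.134, 0.694, -0.134]
ft_force: [-2.1, -0.9, 4.4]
grip_width: 0.083
```

Request:
servo_tool --steps '[[0,[0.0015,0.0037,0],[0,0,0]],[0,[0.003,0.0074,0],[0,0,0]],[0,[0.0045,0.0111,0],[0,0,0]],[0,[0.006,0.0148,0],[0,0,0]],[0,[0.0075,0.0185,0],[0,0,0]],[0,[0.009,0.0222,0],[0,0,0]],[0,[0.0101,0.025,0],[0,0,0]],[0,[0.0101,0.025,0],[0,0,0]]]'

```text
clock: 11.08
tcp_pos: [0.5707, 0.0174, 0.066]
eef_rot: [0.694, 0.134, 0.694, -0.134]
ft_force: [-2.2, -1.2, 2.3]
grip_width: 0.082
```

Request:
servo_tool --steps '[[0,[0.0003,0.0008,0],[0,0,0]],[0,[0.0003,0.0008,0],[0,0,0]]]'

```text
clock: 11.32
tcp_pos: [0.5708, 0.0176, 0.0661]
eef_rot: [0.694, 0.134, 0.694, -0.134]
ft_force: [-2.2, -1.2, 0.4]
grip_width: 0.083
```

Run:
```python
from h import *
s=get_state();print(s['clock'],s['tcp_pos'],s['ft_force'],s['moment'],s['grip_width']*87.8)
im,d,p=snap('wrist'); cv2.imwrite('pics/w6.png',cv2.resize(im[140:380,160:480],(800,600)))
```

```text
11.325 [0.57084752 0.01762459 0.06607848] [-2.22306381 -1.18046699  0.44097206] [-0.42009991  0.52645082 -0.17502645] 7.2937939872579225
```

View pics/w6.png

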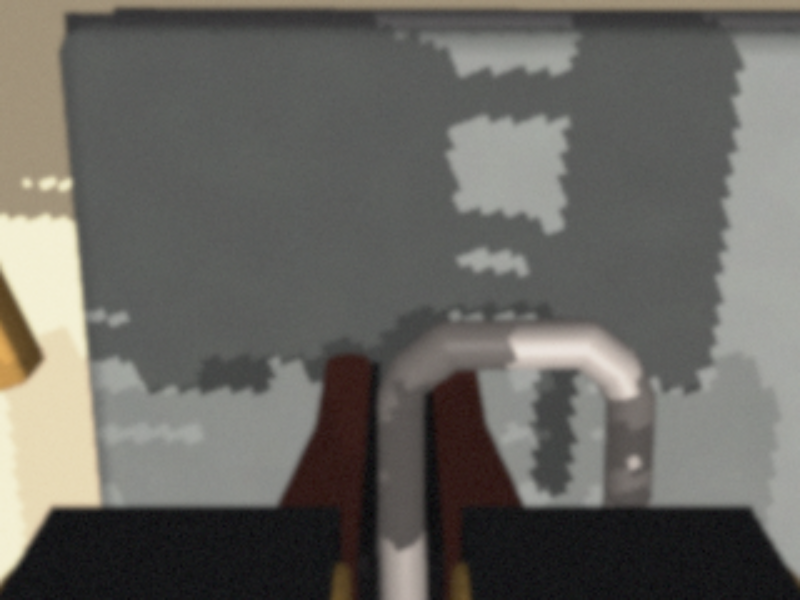

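Run:
```python
from h import *
L=np.load('wrist.npz',allow_pickle=True); p=L['p'].item()
X=pxz(p,525/2.5+160,343/2.5+140,.1);c=np.array([.5565,-.069])
a=np.radians(68);e=np.array([np.cos(a),np.sin(a)]);print(X,(X[:2]-c)@e)
im,d,p=snap('top'); c=im[185:270,300:413]; cv2.imwrite('pics/t3.png',cv2.resize(c,(797,600),interpolation=cv2.INTER_CUBIC))
# depth along lock axis at leg y=-19 : find crossbar/legs heights in top view
```

```text
[0.59389202 0.02716838 0.1       ] 0.10317306364614624
```

Crossbar at 103 mm from the dial axis (open is 104). I'll release, go back over the dial bar, grip it and lift.

Request:
servo_tool --steps '[[0.024,[0,0,0],[0,0,0]],[0.024,[0,0,0],[0,0,0]],[0.024,[0,0,0],[0,0,0]],[0.024,[0,0,0.04],[0,0,0]],[0.03,[0,0,0.086],[0,0,0]],[0.03,[-0.007,-0.044,0.086],[0,0,0]],[0.03,[-0.014,-0.0875,0.086],[0,0,0]],[0.03,[-0.014,-0.0875,0.086],[0,0,0]]]'

```text
clock: 12.42
tcp_pos: [0.5567, -0.0721, 0.1524]
eef_rot: [0.694, 0.135, 0.694, -0.135]
ft_force: [-0.0, 0.9, -0.2]
grip_width: 0.342
```

Run:
```python
from h import *
im,d,p=snap('wrist'); s=get_state(); cv2.imwrite('pics/w7.png',cv2.resize(im[140:380,160:480],(800,600)))
print(s['clock'],s['tcp_pos'],s['ft_force'],s['grip_width']*87.8)
```

```text
12.475 [ 0.55687707 -0.07065269  0.15225562] [0.15164695 0.82051225 0.72968858] 30.010065458675754
```

View pics/w7.png

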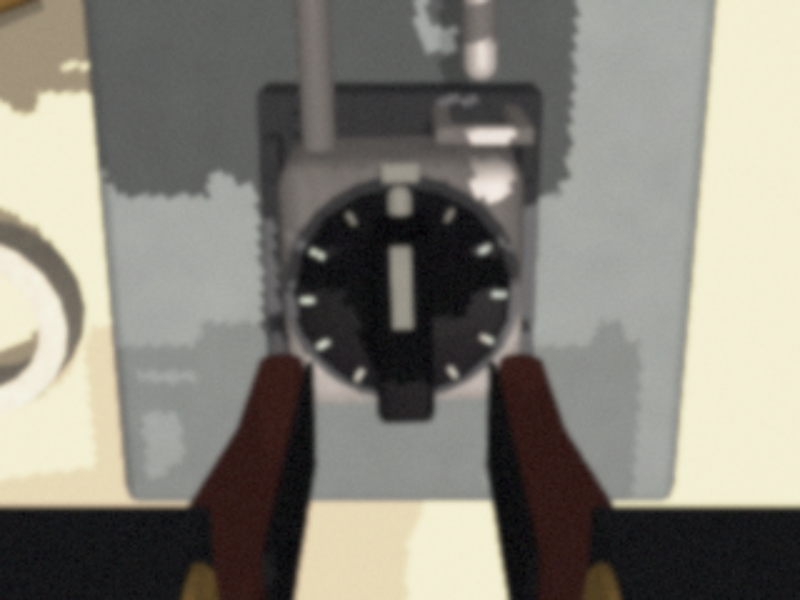

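The short leg (end at (481,75)) is clear of the staple (485,130), the dial is at its mark and the jaws are centred. Grip and lift.

Request:
servo_tool --steps '[[0.03,[0,0,-0.025],[0,0,0]],[0.03,[0,0,-0.04],[0,0,0]],[0.03,[0,0,-0.047],[0,0,0]],[0.02,[0,0,-0.047],[0,0,0]],[0,[0,0,-0.047],[0,0,0]],[0,[0,0,-0.047],[0,0,0]],[0,[0,0,-0.047],[0,0,0]],[0,[0,0,-0.047],[0,0,0]]]'

```text
clock: 13.48
tcp_pos: [0.5574, -0.0699, 0.1061]
eef_rot: [0.695, 0.134, 0.694, -0.134]
ft_force: [-0.7, 0.2, 2.7]
grip_width: 0.134
```

Request:
servo_tool --steps '[[0,[0,0,0.005],[0,0,0]],[0,[0,0,0.015],[0,0,0]],[0,[0,0,0.03],[0,0,0]],[0,[0,0,0.05],[0,0,0]],[0,[0,0,0.07],[0,0,0]],[0,[0,0,0.09],[0,0,0]],[0,[0,0,0.11],[0,0,0]],[0,[0,0,0.125],[0,0,0]]]'

```text
clock: 14.48
tcp_pos: [0.5572, -0.0699, 0.2326]
eef_rot: [0.695, 0.134, 0.694, -0.134]
ft_force: [-0.1, -0.5, -3.8]
grip_width: 0.133
```

Request:
servo_tool --steps '[[0,[0,0,0.005],[0,0,0]],[0,[0,0,0.005],[0,0,0]],[0,[0,0,0.005],[0,0,0]],[0,[0,0,0.005],[0,0,0]]]'

```text
clock: 14.98
tcp_pos: [0.5567, -0.0698, 0.2343]
eef_rot: [0.694, 0.134, 0.695, -0.134]
ft_force: [0.2, -0.0, -4.1]
grip_width: 0.131
```

Run:
```python
from h import *
s=get_state();print(s['clock'],s['tcp_pos'],s['ft_force'],s['moment'],s['grip_width']*87.8,abs(s['joint_vel']).max())
im,d,p=snap('scene'); u,v=map(int,proj(p,[.5565,-.07,.2]))
cv2.imwrite('pics/s2.png',cv2.resize(im[v-90:v+90,u-100:u+140],(800,600),interpolation=cv2.INTER_CUBIC))
```

```text
14.975 [ 0.55665772 -0.06980251  0.23432906] [ 0.19452131 -0.02790991 -4.13564669] [-0.0795604   0.07546267 -0.02436413] 11.52608535129085 0.005637283216603235
```

View pics/s2.png

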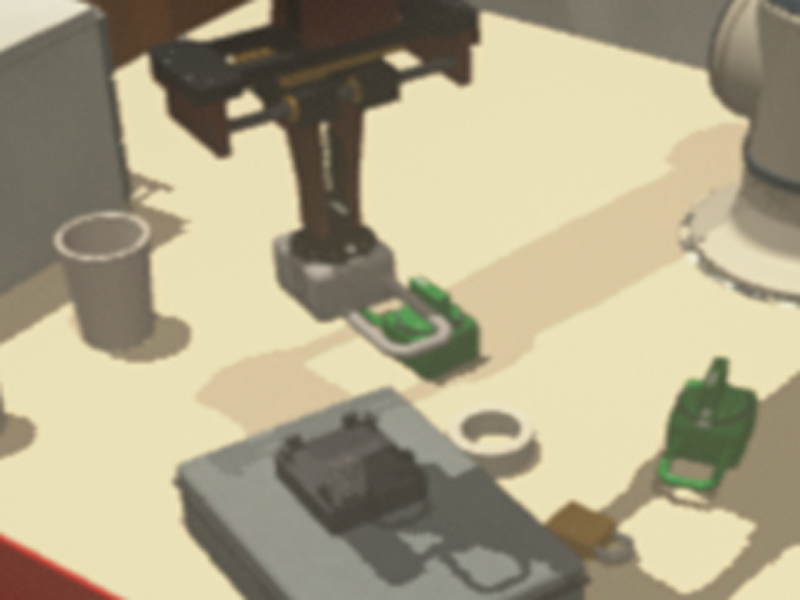

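Held level 128 mm above the rest with the shackle open. The wrist carries 4.1 N and the bystanders are untouched. Handing in.

```bash
python3 -c "
from workcell import *
print(job_done()); s=get_state(); print(s['clock'],s['tcp_pos'],s['grip_width'])"
```

```text
the job is handed in; nothing more can be done
None
the job is handed in; nothing more can be done
```

The padlock is open and held in the gripper about 128 mm above its rest; I handed the job in at about 15 s on the robot's clock. I turned the dial three notches (90°) clockwise to the mark, pulled the shackle out by its long leg, then gripped the dial's bar and lifted.

**Last checks before handing in:**
- **Dial:** the nose lined up with the mark, and the turning moment had dropped to about zero, so it had clicked in.
- **Shackle:** the crossbar was measured 103 mm from the dial axis (104 is fully open), and the short leg was clear of the staple.
- **Hold:** the last picture shows the padlock level, dial up, shackle open and clear of the box. The gripper read 11.5 mm on the 12 mm bar, the wrist carried 4.1 N (about 0.42 kg), and the arm was practically still.
- **Bystanders:** the cup, tape and keylock in that picture look where they were. I did not measure any bystander, and the razor, foam can and pump were not in view.

**What disagreed:** the first grip closed on nothing, about 10 mm above the bar. The fingertips were about 33 mm higher than the TCP reading and `tip_reach` imply, so I set all later heights from the pictures. Handing in gave no verdict.

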